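Walk a bearing cup down onto its spring washer

ROBOT

A 7-joint arm with a two-finger parallel gripper is mounted at the origin on a cart in front of the work surface, level with it; the furniture and walls round the work are solid. World frame = base frame: x ahead of the robot, y to its left, z up, the work surface at z = 0. Lengths are in mm, angles in rad, forces in N, time in s.
With the tool pointing down it reaches from about 425 to 1025 mm from the base axis. Payload 9.4 kg.
Tool frame: the origin (TCP) lies on the centre line of the jaws, within the pads' length; the fingertips stand ahead of it and the grasp point (between the pads) lies 2 mm behind it (r.nose_length is the z of the fingertips in the tool frame, in mm); z points along the fingers, y is the line along which they close (so a half turn about z gives the same grasp; the last joint's range is limited). The gripper opens to 85 mm and grips with 20 to 120 N. Pads are 22 mm wide; open, the fingers measure 114 mm over their backs; the gripper's body (76 mm by 85 mm) begins 54 mm behind the grasp point. The pads swing forward as they close: fully open they stand 13 mm farther back than shut.
Start: joints at [-1.304, 0.599, -0.003, 1.599, 0.002, 0.943, -0.08], TCP at [244.377, 682.572, 248.275] pointing down, gripper open.
Joint ranges: [-2.57, 2.57], [-0.35, 1.97], [-1.29, 1.29], [0.11, 2.56], [-1.05, 4.19], [0.11, 1.86], [-2.63, 2.63]. Speed limits (rad/s): [2.22, 2.22, 3.01, 3.01, 3.14, 3.14, 3.14].

INTERFACE

Orientations are given as a rotation vector (axis times angle).
In Python, from bench import r, imaging gives the robot as it stands. The module is installed in compiled form; this text tells all that it offers.
- The arm moves only by the tool send_rows, never from a script. Its argument "deltas" is a list of rows, each a list of 3 entries, a list of its own where there are three numbers: the shift along the world's x, y, z scaled (see below), then the turn, a rotation vector about the world's x, y, z scaled (see below), then the gripper's target within -1 to 1 (fully open at 1, half-way at 0, shut at -1). In form: [[[tx, ty, tz], [rx, ry, rz], grip], ...]. A call has 1 to 20 rows; each row is the pose to reach, as a shift and turn from the pose commanded when the call began, turning the shorter way round; what a row does not reach only later rows make up. The controller multiplies each number of a shift by 150 mm and each number of a turn by pi rad. A row lasts 1/12 s, in which the tool goes at most 41.7 mm and 7.16 degrees, less where a joint would pass 70% of its speed; a pose out of reach is approached as far as the arm can. A call with a number of a shift or a turn outside -1 to 1 is refused whole. A call with a gripper value outside its range is refused whole. The fingers move at their own pace and stop on an object; the grip force is fixed at half the most. Time passes only in rows, so rows that repeat a pose let the fingers close. It gives the time, the measured TCP pose, the force, the opening and the grip force at its end, in the units of the state.
- r.state(): the state, without advancing time (a new reading comes with each control period).
- imaging.grab_frame(name): name is "scene" or "top" or "wrist"; returns the picture (384x512x3 uint8, blue, green, red); there is no depth.
- imaging.calibration(name): a dict with "intrinsics" (3x3 intrinsics, pixels), "R" (3x3) and "t" (3): a world point X has camera coordinates R X + t. Camera axes: x right, y down, z forward; pixel columns grow to the right and rows downward; lengths in mm; the calibration is good to about 2 mm. The wrist camera is an equidistant fisheye: a pixel r from the principal point sees the ray r / f radians off the axis. A picture is of the moment at which its call begins: read the wrist's pose just before it. calibration takes no time and is no camera call; for the wrist camera it gives the pose at the moment of the call.
- r.finish_job(): hands the job in; it is judged then, once.
The state is a dict: "t": time; "joint_pos": joint angles; "joint_velocities": joint speeds; "joint_torque": joint torques, N m; "tool_pos": TCP position; "ee_rot": TCP orientation; "wrist_force": force on the tool from outside, world axes, zero at the start; "torque": the same for the moment, N m; "gripper_width": finger opening in mm; "grasp_force": force on a finger pad.
Only numpy, scipy, OpenCV 4.12 (cv2) and the standard library are available. Lean on these libraries where they do the work, as an engineer would, in place of code of your own. Each camera call takes 0.05 s, during which the arm holds its last target. There are 200 camera calls.

TASK

The steel bearing cup has been started by hand in the bore of the arbor housing and stands proud and a little cocked. Walk it in square: take the small beech block that stands on end on the bench as a drift and press with its end on one side of the cup's rim, then the opposite side, and so on round, a couple of millimetres at a time, never leaning the cup more than 6 degrees, never with the bare fingers, until it bottoms all round on the spring washer hidden under it and stands solid under a firm push of about 12 N (never more than 25 N); feel for it, as the shims below differ from housing to housing. Then put the block down on the bench clear of the housing, leaving the other things where they lie.

Things in the scene. Friction and masses are not known exactly. Their poses are not given: they have to be found in the camera images.
- bore_mouth (a point): Centre of the bore mouth on the top face of the cast housing (foot 104 x 104 x 12 mm, round boss 74 mm across, face 44 mm above the bench; heavy, does not move). z is up along the bore. A sprung tolerance ring in the bore holds the cup by friction all round: it stays where it is pushed, and jams when it leans more than about 0.13 rad.
- cup_center (a point): Centre of the steel bearing cup, 21 mm below its rim; z is its axis, up. Round skirt 50 mm across and 27 mm long under a head 58 mm across and 15 mm high; the flat annular rim on top is 44 mm across inside, 58 mm outside. At the start the skirt is 10.5 to 11.5 mm deep in the bore (head 15.5 to 16.5 mm proud) and the cup leans about 0.03 rad, to any side.
- cup_shoulder (a point): Centre of the underside of the cup's head, 15 mm below the rim, z up. When home it is still 0.5 to 10.5 mm above bore_mouth, by the shims. Pressing one side of the rim takes about 4 to 8 N: that side sinks, the cup tilts, the far side stays or rises a little. Straight down all over would take 8 to 13 N. When home it yields no more and the force rises steeply past 10 N on any side.
- drift_center (a point): Centre of the beech block, 22 x 20 mm in section and 40 mm high, standing on end on the bench (centre 20 mm up), 0.035 kg. Its y axis is its long axis (upright at the start), x runs across its 22 mm width, z across its 20 mm thickness. It is too small to bridge the cup's hole, so it presses on one side of the rim at a time.
- bolt_a: Bystander: steel hex bolt 56 mm long, lying on the bench beyond the housing.
- bolt_b: Bystander: steel hex bolt 51 mm long, lying on the bench beyond the housing.
- wing_nut: Bystander: steel wing nut, 40 mm across, 20 mm high, on the bench nearer the robot than the housing than the housing than the housing than the housing than the housing than the housing than the housing than the housing than the housing than the housing.
- spanner_small: Bystander: combination spanner 143 mm long, lying on the bench nearer the robot than the housing.
- bracket: Bystander: cast clamp bracket with a bow, 40 x 96 mm and 62 mm high, standing on the bench far to the right.
- knob: Bystander: star knob 36 mm across standing on its head, stud up, 40 mm high; its place and that of the beech block are swapped in some starts.
- washer (a joint): How far the spring washer hidden under the cup in the bore is squeezed: 0 free, 0.0015 m flat on its shims (takes under 2 N). The cup's skirt reaches it only near the end of its travel, at a depth that differs from housing to housing; this reading is too coarse to steer by, so feel for the stop.
Not all that is in view belongs to the job. What is meant by the part that bears cup_center is not blue, orange or purple, and is the larger of those in its own colour.

How it is judged (in metres and radians):
On the way, in this order (a step that is already met when the one before it is completed fails the run):
1. The cup is on its way in, with the beech block pressing on its rim (contact force between drift and cup above 2.5 N and z of cup_shoulder in the frame of bore_mouth below 0.0145 m).
2. The cup is home and square, down on the flattened washer, and stands solid under a firm push of the block (value of joint washer above 0.001 m and angle between cup_shoulder's own z axis and vertical below 0.02 rad and contact force between drift and cup above 9 N).
At the end, for the whole second after the job is handed in: The cup is home: the washer under it squeezed at least 1 of its 1.5 mm, the cup leaning less than 0.02 rad, its axis within 2 mm of the bore's; the beech block is at rest on the bench, standing or lying, its centre at least 80 mm from the bore's axis (value of joint washer above 0.001 m and angle between cup_shoulder's own z axis and vertical below 0.02 rad and horizontal distance between cup_shoulder and bore_mouth below 0.002 m and height (world z) of drift_center between 0.005 and 0.025 m and horizontal distance between drift_center and bore_mouth above 0.08 m and linear speed of drift below 0.02 m/s); the robot touches nothing.
It fails at once if The cup leans more than 6.9 degrees (0.12 rad) (angle between cup_shoulder's own z axis and vertical above 0.12 rad).
It fails at once if The block is pressed on the cup with more than 25 N (contact force between drift and cup above 25 N).
It fails at once if The bare fingers push or grip the cup (more than 3 N) (contact force between the fingers and cup above 3 N).
It fails at once if A bystander is moved more than 30 mm (distance of any of bolt_a, bolt_b, wing_nut, spanner_small, bracket, knob from where it was at the start of the episode above 0.03 m).
It also fails if it takes over 72 s, if anything falls off the work surface, if the arm or the gripper's body presses on something with over 40 N, if the wrist force passes 120 N, or if a joint passes its speed limit or range.

## Working session

There is one attempt and no reset: what is moved stays moved. The work goes in short steps, Python scripts to look and compute and a tool call to move; the robot and the scene stay as the last step left them, time stands still between calls to the robot, and variables do not carry over. Pictures are saved under pics/ and viewed, at most 10 in all, crops included, and the job is handed in when it is done.

Besides the shell and the picture viewer there is one more tool, called as a command line: name --argument value ..., lists and objects as JSON in quotes. send_rows: Moves the arm, as the interface text tells. Its arguments: {"type":"object","properties":{"deltas":{"type":"array"}},"required":["deltas"]}

```bash
mkdir -p pics
python3 - <<'E'
from bench import r, imaging
import cv2
s=r.state(); print(s, r.nose_length)
for n in("scene","top"):
    f=imaging.grab_frame(n); cv2.imwrite(f"pics/{n}0.png",f)
    c=imaging.calibration(n); print(n,c)
a=cv2.imread("pics/scene0.png");b=cv2.imread("pics/top0.png")
E
```

```text
{'t': 0.0, 'joint_pos': array([-1.30372118,  0.60017998, -0.00258571,  1.60012383,  0.00181547,
        0.94290525, -0.07977001]), 'joint_velocities': array([-0.00032518, -0.00013279,  0.00075086, -0.00119834, -0.00057694,
       -0.00120325, -0.00116073]), 'joint_torque': array([-1.42989025e-03, -7.76438069e+01,  1.56422585e+00, -2.57990777e+01,
        1.22187665e-02,  8.91140895e-03, -4.56244902e-05]), 'tool_pos': array([244.19861643, 682.1616855 , 247.37885893]), 'ee_rot': array([-5.37115947e-01, -3.09519251e+00,  2.52555059e-03]), 'wrist_force': array([ 0.0471999 , -0.53295135, -0.90943747]), 'torque': array([ 0.01911471, -0.00725214, -0.01987752]), 'grasp_force': 0.0, 'gripper_width': 85.38883077490053} 17.0
scene {'intrinsics': array([[484.44477341,   0.        , 251.80863877],
       [  0.        , 484.44477341, 194.06669875],
       [  0.        ,   0.        ,   1.        ]]), 'R': array([[ 0.8895534 , -0.45673277,  0.00948297],
       [-0.22392453, -0.45403098, -0.86238835],
       [ 0.39818658,  0.76501702, -0.50615848]]), 't': array([-494.58992895,  185.76159436,  937.65370828])}
top {'intrinsics': array([[351.93183406,   0.        , 253.15103124],
       [  0.        , 351.93183406, 187.58461888],
       [  0.        ,   0.        ,   1.        ]]), 'R': array([[-0.02051022, -0.99903323, -0.03888358],
       [-0.99113856,  0.02542256, -0.1303766 ],
       [ 0.13123908,  0.03586496, -0.99070178]]), 't': array([ 28.3334493 , 590.00593968, 838.8803391 ])}
```

View pics/scene0.png

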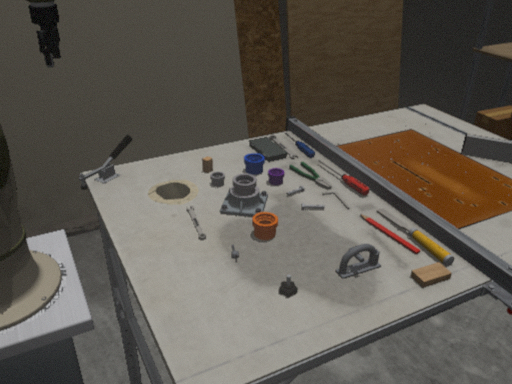

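View pics/top0.png

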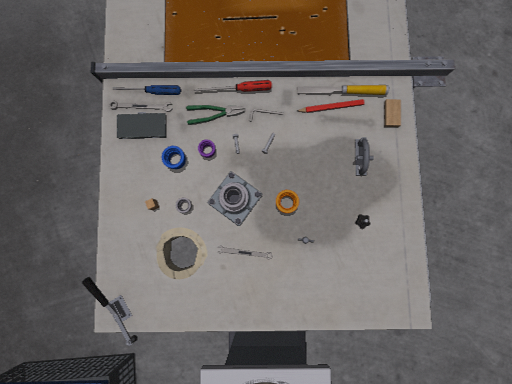

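The top view shows the steel cup in the housing at about (236,197), a smaller grey ring at (184,206), and blue (174,157), purple (206,149) and orange (287,202) rings. The one meant is the grey one in the housing, since it is the larger of the two greys. The beech block is at (152,204), and the knob is at (363,221). I'll confirm this in an enlarged crop.

```bash
cat > h.py <<'E'
import numpy as np, cv2
from bench import r, imaging
def ray(n,u,v,z,c=None):
    c=c or imaging.calibration(n)
    K,R,t=c["intrinsics"],c["R"],c["t"]
    d=R.T@np.linalg.solve(K,[u,v,1.]); o=-R.T@t
    return o+d*(z-o[2])/d[2]
def proj(n,X):
    c=imaging.calibration(n); p=c["intrinsics"]@(c["R"]@np.array(X,float)+c["t"]); return p[:2]/p[2]
E
python3 - <<'E'
from h import *
a=cv2.imread("pics/scene0.png");b=cv2.imread("pics/top0.png")
x=cv2.resize(b[150:240,135:275],None,fx=5,fy=5,interpolation=cv2.INTER_CUBIC)
y=cv2.resize(a[145:225,190:300],None,fx=5,fy=5,interpolation=cv2.INTER_CUBIC)
cv2.imwrite("pics/topc.png",x);cv2.imwrite("pics/scenec.png",y)
hsv=cv2.cvtColor(b,cv2.COLOR_BGR2HSV)
m=cv2.inRange(hsv,(5,70,40),(20,255,255))
roi=np.zeros_like(m);roi[190:220,135:170]=1;m*=roi
n,l,st,ce=cv2.connectedComponentsWithStats(m);print(st,ce)
for c in ce[1:]: print(ray("top",*c,20),ray("top",*c,40))
print("cup rim~",ray("top",236,196,60), ray("top",236,197,44))
E
```

```text
[[     0      0    512    384 196498]
 [   145    199     14     11    110]] [[255.55826013 191.49302283]
 [151.42727273 203.96363636]]
[557.39698749 277.15488335  20.        ] [555.54946407 270.54295964  40.        ]
cup rim~ [568.1758098   56.11841179  60.        ] [567.43592835  57.52730972  44.        ]
```

View pics/topc.png

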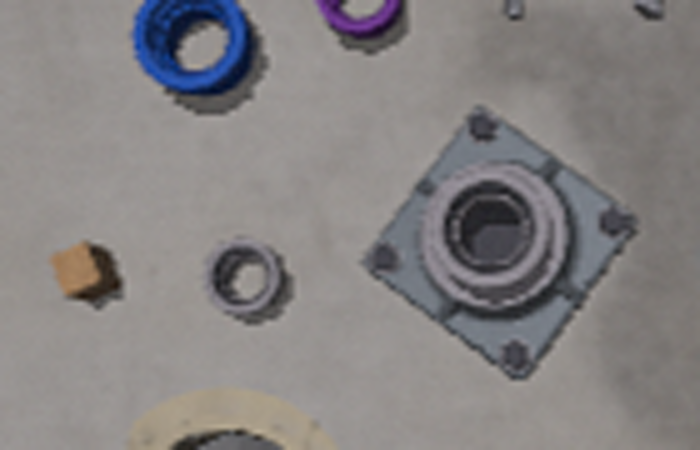

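View pics/scenec.png

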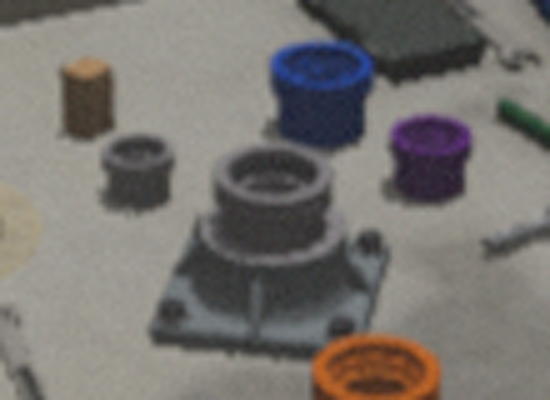

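The crops confirm it. The grey cup with the larger head sits in the housing at crop (490,227), and the small loose grey ring is the decoy at (245,278). The beech block's upright end shows at (76,270). I'll move over the block.

send_rows --deltas '[[[0.7,-0.9,0],[0,0,-0.1],1],[[0.7,-0.9,0],[0,0,-0.1],1],[[0.7,-0.9,0],[0,0,-0.1],1],[[0.7,-0.9,0],[0,0,-0.1],1],[[0.7,-0.9,0],[0,0,-0.1],1],[[0.7,-0.9,0],[0,0,-0.1],1]]'

```text
t: 0.6
tool_pos: [352.3, 544.4, 248.4]
ee_rot: [1.023, 2.969, -0.002]
wrist_force: [-0.3, 0.1, 0.1]
gripper_width: 85.4
grasp_force: 0.0
```

send_rows --deltas '[[[0.7,-0.9,0],[0,0,-0.1],1],[[0.7,-0.9,0],[0,0,-0.1],1],[[0.7,-0.9,0],[0,0,-0.1],1],[[0.7,-0.9,0],[0,0,-0.1],1],[[0.7,-0.9,0],[0,0,-0.1],1],[[0.7,-0.9,0],[0,0,-0.1],1]]'

```text
t: 1.1
tool_pos: [456.1, 410.6, 248.3]
ee_rot: [1.473, 2.774, -0.001]
wrist_force: [-0.3, 0.9, -0.6]
gripper_width: 85.8
grasp_force: 0.0
```

send_rows --deltas '[[[0.5,-0.9,-0.3],[0,0,-0.08],1],[[0.5,-0.9,-0.3],[0,0,-0.08],1],[[0.5,-0.9,-0.3],[0,0,-0.08],1],[[0.5,-0.9,-0.3],[0,0,-0.08],1],[[0.5,-0.9,-0.3],[0,0,-0.08],1],[[0.5,-0.9,-0.3],[0,0,-0.08],1],[[0.5,-0.9,-0.3],[0,0,-0.08],1]]'

```text
t: 1.68
tool_pos: [528.6, 280.0, 203.0]
ee_rot: [-1.8, -2.573, -0.0]
wrist_force: [0.1, 0.3, -0.3]
gripper_width: 85.7
grasp_force: 0.0
```

Run:
```python
from h import *
c=imaging.calibration("wrist"); s=r.state(); f=imaging.grab_frame("wrist")
cv2.imwrite("pics/w1.png",f)
import pickle; pickle.dump((c,s),open("w1.pkl","wb"))
print(s["t"],s["tool_pos"],s["ee_rot"],s["wrist_force"]); print(c, -c["R"].T@c["t"])
```

```text
1.6833 [528.56736222 279.96687821 202.99084245] [-1.80016204e+00 -2.57315674e+00 -4.60489080e-04] [ 0.09747556  0.32810831 -0.32813758]
{'intrinsics': array([[297.31863964,   0.        , 254.77698426],
       [  0.        , 297.31863964, 189.62281396],
       [  0.        ,   0.        ,   1.        ]]), 'R': array([[ 0.93934556,  0.34296995, -0.00123725],
       [ 0.33109809, -0.90587745,  0.26412138],
       [ 0.0894649 , -0.2485109 , -0.96448866]]), 't': array([-592.0323509 ,   56.03514713,  357.72580284])} [505.56592746 342.70903921 329.48990831]
```

View pics/w1.png

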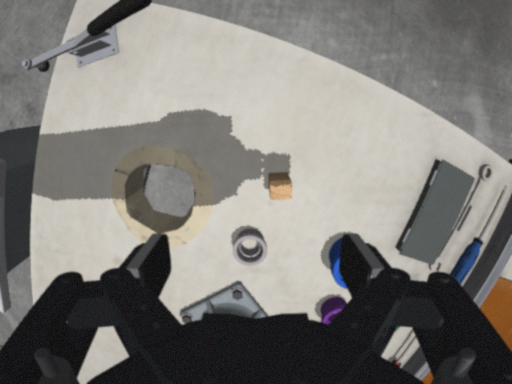

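The wrist view shows the block at (281,186). The darker strip at its upper edge is its side, and the bright part is its top face. Next I'll measure the block's position and yaw.

```bash
cat >> h.py <<'E'
def wray(c,pts,z):
    pts=np.asarray(pts,float).reshape(-1,2); K=c["intrinsics"]; f=K[0,0]
    d=pts-K[:2,2]; rr=np.linalg.norm(d,axis=1,keepdims=True); th=rr/f
    v=np.hstack([d/np.maximum(rr,1e-9)*np.sin(th),np.cos(th)])@c["R"]
    o=-c["R"].T@c["t"]; return o+v*((z-o[2])/v[:,2:])
E
python3 - <<'E'
from h import *
import pickle
c,s=pickle.load(open("w1.pkl","rb")); f=cv2.imread("pics/w1.png")
hsv=cv2.cvtColor(f,cv2.COLOR_BGR2HSV); roi=np.zeros(f.shape[:2],np.uint8); roi[160:215,255:310]=1
m=cv2.inRange(hsv,(5,70,30),(22,255,255))*roi
ys,xs=np.nonzero(m); print(xs.min(),xs.max(),ys.min(),ys.max())
v=hsv[...,2]
print([int(np.median(v[y][m[y]>0])) for y in range(ys.min(),ys.max()+1)])
thr,_=cv2.threshold(v[m>0],0,255,cv2.THRESH_OTSU); print(thr)
t=m*(v>thr); 
for name,mm in(("top",t),("all",m)):
  ys,xs=np.nonzero(mm); P=wray(c,np.c_[xs,ys],40)[:,:2]
  print(name,P.mean(0),cv2.minAreaRect(P.astype(np.float32)),len(P))
print(wray(c,[[281,173.5]],0))
E
```

```text
269 291 173 199
[80, 77, 79, 80, 83, 85, 90, 105, 121, 126, 130, 138, 165, 201, 214, 217, 217, 217, 217, 218, 216, 211, 210, 209, 211, 212, 204]
155.0
top [557.48704551 275.11544709] ((557.447265625, 275.2460632324219), (21.428844451904297, 15.070914268493652), 23.70223045349121) 293
all [554.61745454 280.31321111] ((554.6670532226562, 280.3524169921875), (21.636199951171875, 27.31200408935547), 25.832237243652344) 534
[[557.5964975  285.87855854   0.        ]]
```

Run:
```python
from h import *
import pickle
c,s=pickle.load(open("w1.pkl","rb")); f=cv2.imread("pics/w1.png")
hsv=cv2.cvtColor(f,cv2.COLOR_BGR2HSV); roi=np.zeros(f.shape[:2],np.uint8); roi[160:215,255:310]=1
m=cv2.inRange(hsv,(5,70,30),(22,255,255))*roi; v=hsv[...,2]
for thr in(93,98,104,112):
  ys,xs=np.nonzero(m*(v>thr)); P=wray(c,np.c_[xs,ys],40)[:,:2]
  print(thr,cv2.minAreaRect(P.astype(np.float32)))
R=cv2.Rodrigues(s["ee_rot"])[0]; print(R)
print(np.degrees(np.arctan2(R[1,1],R[0,1])))
# housing via wrist/top corners of foot at z=12
C=np.array([(478,107),(637,227),(518,378),(363,262)])/5+[135,150]-.4
P=np.array([ray("top",*p,12) for p in C]);print(P.round(1),P.mean(0))
```

```text
93 ((556.152587890625, 277.3768005371094), (21.844633102416992, 20.316530227661133), 24.687349319458008)
98 ((556.2048950195312, 277.3312683105469), (21.990724563598633, 19.93553924560547), 23.85487937927246)
104 ((556.2708740234375, 277.1940002441406), (22.017011642456055, 19.583984375), 23.702228546142578)
112 ((556.38720703125, 276.91986083984375), (21.99315643310547, 19.031208038330078), 23.840782165527344)
[[-3.42794920e-01  9.39409869e-01 -8.60397904e-04]
 [ 9.39409501e-01  3.42795665e-01  9.59845696e-04]
 [ 1.19662919e-03 -4.79235737e-04 -9.99999169e-01]]
20.04729530940155
[[639.   74.4  12. ]
 [574.4  -6.6  12. ]
 [498.7  55.7  12. ]
 [559.7 134.7  12. ]] [567.95557614  64.55315431  12.        ]
```

send_rows --deltas '[[[0.18,0,-0.2],[0,0,0.022],1],[[0.18,0,-0.4],[0,0,0.022],1],[[0.18,0,-0.6],[0,0,0.022],1],[[0.18,0,-0.8],[0,0,0.022],1],[[0.18,0,-0.8],[0,0,0.022],1],[[0.18,0,-0.8],[0,0,0.022],1],[[0.18,0,-0.8],[0,0,0.022],1]]'

```text
t: 2.32
tool_pos: [556.5, 279.1, 84.6]
ee_rot: [1.712, 2.634, 0.002]
wrist_force: [-0.9, 0.1, -0.1]
gripper_width: 85.2
grasp_force: 0.0
```

Run:
```python
from h import *
c=imaging.calibration("wrist"); s=r.state(); f=imaging.grab_frame("wrist")
cv2.imwrite("pics/w2.png",f); print(s["tool_pos"],s["ee_rot"])
hsv=cv2.cvtColor(f,cv2.COLOR_BGR2HSV); 
m=cv2.inRange(hsv,(5,70,30),(22,255,255)); n,l,st,ce=cv2.connectedComponentsWithStats(m)
for i in range(1,n):
  if st[i,4]>150:
    v=hsv[...,2]; print(st[i],wray(c,[ce[i]],20))
    thr,_=cv2.threshold(v[l==i],0,255,cv2.THRESH_OTSU)
    ys,xs=np.nonzero((l==i)&(v>thr)); P=wray(c,np.c_[xs,ys],40)[:,:2]; print(thr,cv2.minAreaRect(P.astype(np.float32)))
```

```text
[556.53678982 279.14813636  84.61494487] [1.71175898e+00 2.63391979e+00 2.13753632e-03]
[ 237  192   36   47 1491] [[557.6836559  275.49690753  20.        ]]
107.0 ((556.9409790039062, 277.23046875), (21.528026580810547, 19.41326904296875), 24.06156349182129)
```

send_rows --deltas '[[[0,-0.012,-0.15],[0,0,0],1],[[0,-0.012,-0.3],[0,0,0],1],[[0,-0.012,-0.35],[0,0,0],1],[[0,-0.012,-0.35],[0,0,0],1],[[0,-0.012,-0.35],[0,0,0],1],[[0,-0.012,-0.35],[0,0,0],0],[[0,-0.012,-0.35],[0,0,0],-1],[[0,-0.012,-0.35],[0,0,0],-1],[[0,-0.012,-0.35],[0,0,0],-1],[[0,-0.012,-0.35],[0,0,0],-1],[[0,-0.012,-0.35],[0,0,0],-1],[[0,-0.012,-0.35],[0,0,0],-1],[[0,-0.012,-0.35],[0,0,0],-1],[[0,-0.012,-0.35],[0,0,0],-1],[[0,-0.012,-0.35],[0,0,0],-1],[[0,-0.012,-0.35],[0,0,0],-1]]'

```text
t: 3.7
tool_pos: [556.6, 275.9, 31.3]
ee_rot: [1.714, 2.632, 0.001]
wrist_force: [-0.9, 0.5, 5.8]
gripper_width: 21.2
grasp_force: 59.3
```

send_rows --deltas '[[[0,0,0.2],[0,0,0],-1],[[0,0,0.45],[0,0,0],-1],[[0,0,0.7],[0,0,0],-1],[[0,-0.25,0.8],[0,0,0],-1],[[0,-0.5,0.8],[0,0,0],-1],[[0,-0.75,0.8],[0,0,0],-1],[[0,-1,0.8],[0,0,0],-1]]'

```text
t: 4.28
tool_pos: [556.2, 124.5, 151.4]
ee_rot: [1.713, 2.633, 0.001]
wrist_force: [-0.1, -0.8, 0.5]
gripper_width: 20.8
grasp_force: 58.8
```

send_rows --deltas '[[[0,-0.25,0],[0,0,0],-1],[[0.05,-0.5,0],[0,0,0],-1],[[0.07,-0.75,0],[0,0,0],-1],[[0.07,-1,0],[0,0,0],-1],[[0.07,-1,0],[0,0,0],-1],[[0.07,-1,0],[0,0,0],-1],[[0.07,-1,0],[0,0,0],-1],[[0.07,-1,0],[0,0,0],-1]]'

```text
t: 4.95
tool_pos: [566.9, -22.7, 150.7]
ee_rot: [-1.712, -2.634, -0.001]
wrist_force: [0.6, 0.8, -0.1]
gripper_width: 20.5
grasp_force: 58.8
```

Run:
```python
from h import *
import pickle
c=imaging.calibration("wrist"); s=r.state(); f=imaging.grab_frame("wrist")
cv2.imwrite("pics/w3.png",f); pickle.dump((c,s),open("w3.pkl","wb"))
print(s["t"],s["tool_pos"],s["ee_rot"],s["wrist_force"],s["gripper_width"],-c["R"].T@c["t"])
```

```text
4.95 [566.90384726 -22.70348341 150.70384647] [-1.71151544e+00 -2.63392853e+00 -7.99054199e-04] [ 0.5899421   0.75030299 -0.10209763] 20.50837580385957 [539.49072767  38.39828624 277.13483106]
```

View pics/w3.png

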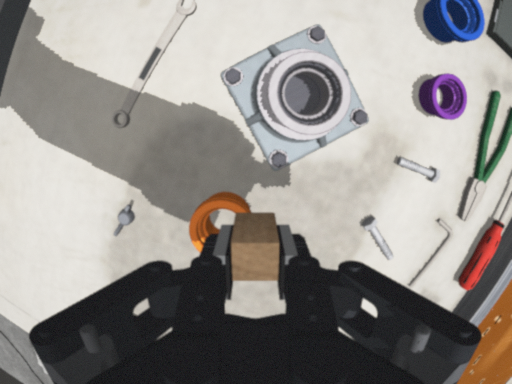

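The wrist view shows the housing from (221,25) to (369,168), with the cup rim around (310,88). The block is held squarely at (255,245). I'll enlarge the cup to fit its rim circle.

Run:
```python
from h import *
f=cv2.imread("pics/w3.png")[20:175,215:375]
cv2.imwrite("pics/w3c.png",cv2.resize(f,None,fx=5,fy=5,interpolation=cv2.INTER_CUBIC)[:600*2][:, :800][:775][87:687])
```

```text
(no output)
```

View pics/w3c.png

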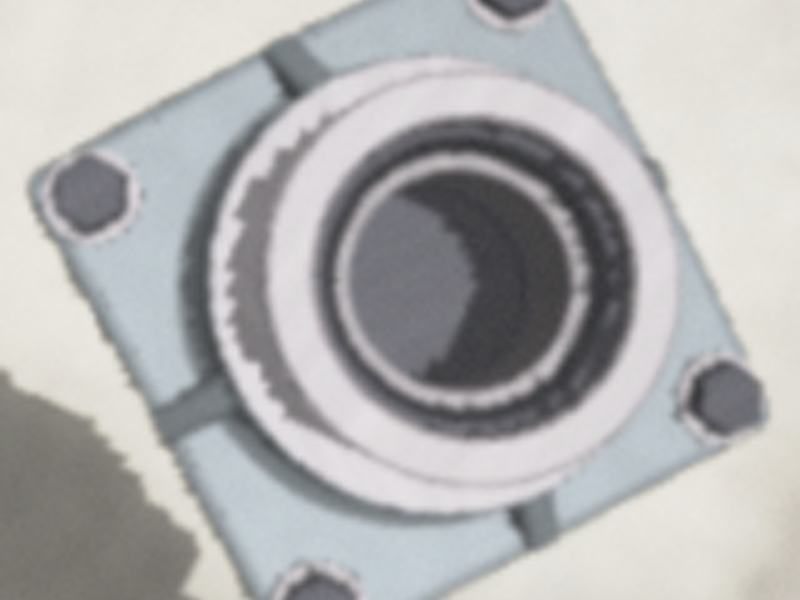

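Run:
```python
from h import *
import pickle
c,s=pickle.load(open("w3.pkl","rb"))
I=lambda p:np.array(p,float)/5+[215-.4,20+87/5-.4]
out=[(268,270),(678,280),(475,71),(478,484)]; inn=[(318,278),(637,278),(477,118),(478,437)]
bo=[(210,280),(435,56),(430,514)]
for n,p,z in(("out",out,75),("in",inn,75),("boss",bo,44)):
  P=wray(c,I(p),z)[:,:2]; print(n,P.round(1).tolist())
  A=np.c_[2*P,np.ones(len(P))]; q=np.linalg.lstsq(A,(P**2).sum(1),rcond=None)[0]; print(q[:2],np.sqrt(q[2]+q[0]**2+q[1]**2))
b=wray(c,[[318,25],[369,118],[278,168],[221,76]],12);print(b.round(1).tolist(),b.mean(0))
R=cv2.Rodrigues(s["ee_rot"])[0]; print(np.degrees(np.arctan2(R[1,1],R[0,1])))
```

```text
out [[542.3, 53.9], [594.0, 77.9], [556.3, 91.4], [580.5, 39.4]]
[568.39220094  65.39172463] 28.60333347379519
in [[548.8, 55.7], [588.6, 75.3], [559.3, 85.4], [577.7, 45.3]]
[568.74128431  65.4526305 ] 22.134101053140125
boss [[535.2, 51.1], [552.3, 98.9], [581.8, 31.9]]
[568.63695921  66.12847387] 36.65048566411681
[[558.5, 134.7, 12.0], [637.7, 77.9, 12.0], [579.9, -0.9, 12.0], [499.6, 54.5, 12.0]] [568.92320008  66.54005625  12.        ]
23.968720276089957
```

send_rows --deltas '[[[0.082,0.2,0],[0,0,0],-1],[[0.082,0.44,0],[0,0,0],-1],[[0.082,0.44,0],[0,0,0],-1],[[0.082,0.44,-0.13],[0,0,0],-1],[[0.082,0.44,-0.26],[0,0,0],-1],[[0.082,0.44,-0.26],[0,0,0],-1],[[0.082,0.44,-0.26],[0,0,0],-1],[[0.082,0.44,-0.26],[0,0,0],-1]]'

```text
t: 5.67
tool_pos: [579.3, 42.4, 112.3]
ee_rot: [1.713, 2.633, 0.0]
wrist_force: [0.4, -0.3, -0.1]
gripper_width: 21.2
grasp_force: 58.8
```

send_rows --deltas '[[[0,0,-0.005],[0,0,0],-1],[[0,0,-0.01],[0,0,0],-1],[[0,0,-0.015],[0,0,0],-1],[[0,0,-0.02],[0,0,0],-1],[[0,0,-0.025],[0,0,0],-1],[[0,0,-0.03],[0,0,0],-1],[[0,0,-0.03],[0,0,0],-1]]'

```text
t: 6.25
tool_pos: [579.1, 41.7, 107.2]
ee_rot: [-1.714, -2.633, 0.0]
wrist_force: [-0.1, -0.2, -0.3]
gripper_width: 20.9
grasp_force: 58.8
```

send_rows --deltas '[[[0,0,-0.005],[0,0,0],-1],[[0,0,-0.01],[0,0,0],-1],[[0,0,-0.015],[0,0,0],-1],[[0,0,-0.015],[0,0,0],-1]]'

```text
t: 6.58
tool_pos: [579.6, 41.6, 105.1]
ee_rot: [1.714, 2.632, 0.001]
wrist_force: [1.0, 0.3, 1.1]
gripper_width: 20.7
grasp_force: 59.0
```

send_rows --deltas '[[[0,0,-0.005],[0,0,0],-1],[[0,0,-0.01],[0,0,0],-1],[[0,0,-0.01],[0,0,0],-1],[[0,0,-0.01],[0,0,0],-1]]'

```text
t: 6.92
tool_pos: [579.4, 41.7, 103.6]
ee_rot: [1.714, 2.632, 0.0]
wrist_force: [1.3, -1.4, 3.4]
gripper_width: 20.6
grasp_force: 59.2
```

send_rows --deltas '[[[0,0,0.05],[0,0,0],-1],[[-0.068,0.15,0.05],[0,0,0],-1],[[-0.136,0.304,0.05],[0,0,0],-1],[[-0.136,0.304,0.05],[0,0,0],-1],[[-0.136,0.304,0.04],[0,0,0],-1],[[-0.136,0.304,0.03],[0,0,0],-1],[[-0.136,0.304,0.025],[0,0,0],-1],[[-0.136,0.304,0.02],[0,0,0],-1],[[-0.136,0.304,0.015],[0,0,0],-1],[[-0.136,0.304,0.01],[0,0,0],-1],[[-0.136,0.304,0.01],[0,0,0],-1]]'

```text
t: 7.83
tool_pos: [558.9, 87.1, 104.9]
ee_rot: [1.715, 2.632, -0.0]
wrist_force: [-0.2, 1.3, 0.7]
gripper_width: 20.7
grasp_force: 58.9
```

send_rows --deltas '[[[0,0,-0.005],[0,0,0],-1],[[0,0,-0.01],[0,0,0],-1],[[0,0,-0.013],[0,0,0],-1],[[0,0,-0.013],[0,0,0],-1]]'

```text
t: 8.17
tool_pos: [558.8, 87.4, 103.0]
ee_rot: [1.714, 2.633, -0.0]
wrist_force: [-0.6, 0.1, 1.1]
gripper_width: 20.8
grasp_force: 59.0
```

send_rows --deltas '[[[0,0,-0.005],[0,0,0],-1],[[0,0,-0.01],[0,0,0],-1],[[0,0,-0.015],[0,0,0],-1],[[0,0,-0.015],[0,0,0],-1]]'

```text
t: 8.5
tool_pos: [558.7, 87.5, 100.7]
ee_rot: [-1.714, -2.633, 0.0]
wrist_force: [-0.4, 1.3, 1.7]
gripper_width: 20.8
grasp_force: 59.0
```

The force is lower than the depth should give, so I'll check how the block sits.

Run:
```python
from h import *
import pickle
F=[]
for i in range(4): s=r.state(); F.append(s["wrist_force"]); f=imaging.grab_frame("scene")
print(np.round(F,1),s["torque"],s["tool_pos"])
c=imaging.calibration("wrist"); w=imaging.grab_frame("wrist")
a=cv2.resize(f[140:225,195:295],(600,510),interpolation=cv2.INTER_CUBIC)
b=w[90:384,150:400]; b=cv2.resize(b,None,fx=2,fy=2)
cv2.imwrite("pics/s4.png",a);cv2.imwrite("pics/w4.png",b)
```

```text
[[-0.4  1.3  1.7]
 [ 0.3  1.4  1.4]
 [-0.7  0.4  0.3]
 [-0.5  1.   0.7]] [ 0.16719672  0.03394746 -0.00172406] [558.8197755   87.16226764 100.71118497]
```

View pics/w4.png

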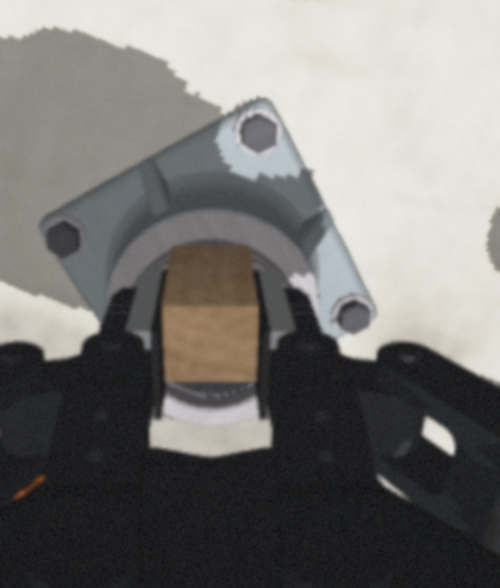

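View pics/s4.png

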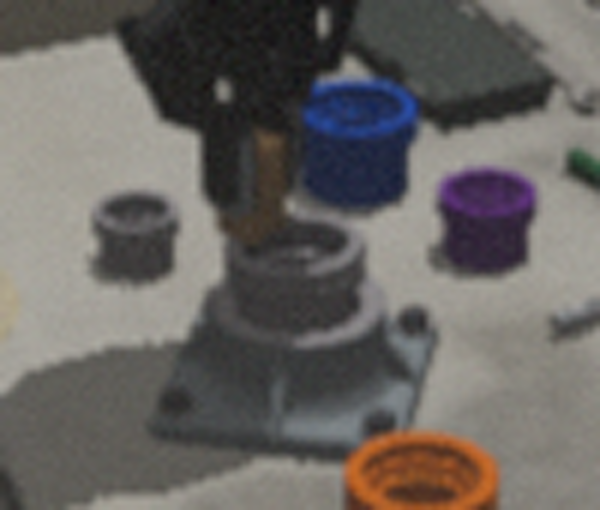

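The edge angles in the crop fit an upright block. The cup has sunk about 2 px in the scene view, so it creeps and the force relaxes once motion stops. I'll press D to the same level and end each call on a moving row.

send_rows --deltas '[[[0,0,0.05],[0,0,0],-1],[[0.068,-0.15,0.05],[0,0,0],-1],[[0.136,-0.304,0.05],[0,0,0],-1],[[0.136,-0.304,0.05],[0,0,0],-1],[[0.136,-0.304,0.04],[0,0,0],-1],[[0.136,-0.304,0.03],[0,0,0],-1],[[0.136,-0.304,0.025],[0,0,0],-1],[[0.136,-0.304,0.02],[0,0,0],-1],[[0.136,-0.304,0.015],[0,0,0],-1]]'

```text
t: 9.5
tool_pos: [579.0, 42.5, 103.0]
ee_rot: [-1.713, -2.634, 0.0]
wrist_force: [-0.5, -0.1, 2.1]
gripper_width: 21.1
grasp_force: 59.0
```

send_rows --deltas '[[[0,0,-0.004],[0,0,0],-1],[[0,0,-0.008],[0,0,0],-1],[[0,0,-0.012],[0,0,0],-1]]'

```text
t: 9.75
tool_pos: [579.4, 41.7, 101.4]
ee_rot: [1.714, 2.632, 0.0]
wrist_force: [0.0, -1.0, 2.4]
gripper_width: 20.8
grasp_force: 59.0
```

Run:
```python
from h import *
w=imaging.grab_frame("wrist"); cv2.imwrite("pics/w5.png",w); f=imaging.grab_frame("scene"); cv2.imwrite("pics/s5.png",f)
print(r.state()["wrist_force"],r.state()["t"])
for n in("w3","w5"):
    a=cv2.imread(f"pics/{n}.png"); g=a[205:292,245:266].astype(float).mean(1)
    print(n,[int(x) for x in g[:,2]])  # red channel by row from 205
for n in("scene0","s5"):
    a=cv2.imread(f"pics/{n}.png"); print(n,[int(x) for x in a[165:220,250:256].mean((1,2))])
print(proj("scene",[568.5,65.5,75]),proj("scene",[568.5,65.5,70]))
```

```text
[ 0.92710654 -1.38771738  0.79867545] 9.85
w3 [176, 175, 178, 181, 182, 181, 174, 142, 104, 92, 91, 91, 91, 92, 92, 93, 94, 95, 96, 97, 98, 99, 98, 99, 100, 100, 101, 102, 103, 104, 105, 105, 106, 107, 107, 108, 110, 119, 136, 147, 150, 150, 150, 151, 153, 154, 154, 152, 151, 152, 154, 155, 156, 156, 155, 153, 151, 151, 152, 152, 154, 154, 156, 155, 153, 150, 146, 144, 143, 144, 145, 146, 147, 148, 151, 164, 189, 198, 200, 200, 198, 197, 196, 195, 194, 193, 193]
w5 [125, 130, 125, 104, 70, 52, 54, 68, 82, 89, 91, 90, 90, 91, 92, 92, 93, 94, 95, 96, 98, 98, 97, 98, 99, 99, 100, 101, 101, 103, 104, 104, 105, 106, 106, 106, 108, 118, 134, 145, 148, 149, 149, 151, 152, 153, 153, 151, 150, 152, 153, 155, 155, 155, 154, 152, 150, 150, 150, 152, 153, 154, 154, 154, 152, 149, 145, 143, 143, 143, 144, 146, 146, 147, 149, 164, 188, 198, 200, 200, 201, 202, 202, 202, 201, 201, 199]
scene0 [48, 47, 47, 48, 49, 48, 46, 47, 51, 76, 101, 107, 94, 84, 79, 84, 96, 105, 99, 77, 62, 66, 70, 69, 63, 61, 64, 69, 83, 101, 110, 95, 67, 55, 57, 57, 58, 58, 61, 62, 69, 78, 86, 97, 110, 116, 115, 110, 97, 77, 74, 83, 103, 114, 115]
s5 [32, 37, 44, 51, 61, 60, 59, 52, 51, 54, 54, 52, 51, 53, 52, 54, 58, 57, 57, 55, 58, 57, 56, 58, 60, 59, 58, 63, 66, 72, 75, 68, 58, 56, 55, 55, 57, 57, 57, 59, 59, 62, 65, 67, 71, 73, 73, 70, 71, 71, 74, 85, 93, 94, 93]
[244.36030539 179.2563348 ] [244.35681028 181.06033842]
```

send_rows --deltas '[[[0,0,0.15],[0,0,0],-1],[[-0.04,-0.2,0.33],[0,0,0],-1],[[-0.082,-0.44,0.33],[0,0,0],-1],[[-0.082,-0.44,0.33],[0,0,0],-1],[[-0.082,-0.44,0.33],[0,0,0],-1],[[-0.082,-0.44,0.33],[0,0,0],-1]]'

```text
t: 10.35
tool_pos: [566.7, -23.9, 150.6]
ee_rot: [-1.714, -2.632, -0.0]
wrist_force: [0.9, 1.1, -1.3]
gripper_width: 20.8
grasp_force: 58.9
```

Run:
```python
from h import *
import pickle
c=imaging.calibration("wrist"); s=r.state(); w=imaging.grab_frame("wrist"); f=imaging.grab_frame("scene")
cv2.imwrite("pics/w6.png",w); cv2.imwrite("pics/s6.png",f); pickle.dump((c,s),open("w6.pkl","wb")); print(s["tool_pos"],s["t"])
cr=lambda a,x,y,W,H,k:cv2.resize(a[y:y+H,x:x+W],None,fx=k,fy=k,interpolation=cv2.INTER_CUBIC)
a=[cr(cv2.imread(f"pics/{n}.png"),255,38,100,75,4) for n in("w3","w6")]
b=[cr(cv2.imread(f"pics/{n}.png"),218,165,50,37,8)[:296,:400] for n in("scene0","s6")]
cv2.imwrite("pics/cmp.png",np.vstack([np.hstack(a),np.hstack(b)]))
```

```text
[566.7198106  -23.91609555 150.58207997] 10.35
```

View pics/cmp.png

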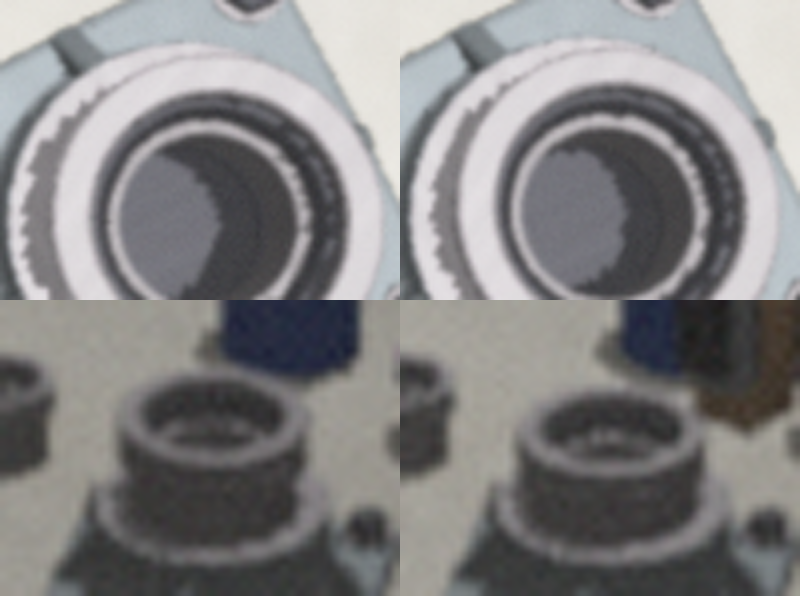

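The comparison settles it. In the scene view the rim dropped about 1.5 px, roughly 4 mm, between the left and right crops, and it still looks square. So the presses work. Next are A and B at the same level.

send_rows --deltas '[[[0.05,0.25,-0.1],[0,0,0],-1],[[0.12,0.48,-0.2],[0,0,0],-1],[[0.167,0.662,-0.28],[0,0,0],-1],[[0.167,0.662,-0.28],[0,0,0],-1],[[0.167,0.662,-0.29],[0,0,0],-1],[[0.167,0.662,-0.3],[0,0,0],-1],[[0.167,0.662,-0.31],[0,0,0],-1],[[0.167,0.662,-0.32],[0,0,0],-1],[[0.167,0.662,-0.33],[0,0,0],-1]]'

```text
t: 11.2
tool_pos: [592.0, 74.0, 101.5]
ee_rot: [1.716, 2.631, 0.0]
wrist_force: [-0.5, -0.3, -0.3]
gripper_width: 21.0
grasp_force: 58.9
```

send_rows --deltas '[[[0,0,0.04],[0,0,0],-1],[[-0.15,-0.07,0.05],[0,0,0],-1],[[-0.306,-0.136,0.05],[0,0,0],-1],[[-0.306,-0.136,0.05],[0,0,0],-1],[[-0.306,-0.136,0.035],[0,0,0],-1],[[-0.306,-0.136,0.02],[0,0,0],-1],[[-0.306,-0.136,0.01],[0,0,0],-1],[[-0.306,-0.136,0],[0,0,0],-1]]'

```text
t: 11.87
tool_pos: [546.9, 55.0, 101.1]
ee_rot: [1.714, 2.633, 0.001]
wrist_force: [0.7, 0.4, -0.4]
gripper_width: 20.8
grasp_force: 58.9
```

send_rows --deltas '[[[0,0,-0.005],[0,0,0],-1],[[0,0,-0.01],[0,0,0],-1]]'

```text
t: 12.03
tool_pos: [546.2, 54.6, 99.6]
ee_rot: [1.714, 2.633, -0.001]
wrist_force: [-1.7, -2.4, 3.1]
gripper_width: 21.4
grasp_force: 59.1
```

send_rows --deltas '[[[0,0,-0.005],[0,0,0],-1],[[0,0,-0.01],[0,0,0],-1]]'

```text
t: 12.2
tool_pos: [545.8, 54.5, 98.2]
ee_rot: [-1.714, -2.632, 0.001]
wrist_force: [-2.1, -0.7, 3.1]
gripper_width: 20.8
grasp_force: 59.1
```

send_rows --deltas '[[[0,0,0.04],[0,0,0],-1],[[0.15,0.07,0.05],[0,0,0],-1],[[0.306,0.136,0.05],[0,0,0],-1],[[0.306,0.136,0.05],[0,0,0],-1],[[0.306,0.136,0.03],[0,0,0],-1],[[0.306,0.136,0.02],[0,0,0],-1],[[0.306,0.136,0.01],[0,0,0],-1],[[0.306,0.136,0],[0,0,0],-1]]'

```text
t: 12.87
tool_pos: [591.7, 74.9, 98.4]
ee_rot: [1.714, 2.632, 0.0]
wrist_force: [1.2, -0.5, 2.8]
gripper_width: 21.1
grasp_force: 59.1
```

send_rows --deltas '[[[0,0,0.05],[0,0,0],-1],[[-0.1,0.04,0.05],[0,0,0],-1],[[-0.221,0.084,0.05],[0,0,0],-1],[[-0.221,0.084,0.05],[0,0,0],-1],[[-0.221,0.084,0.03],[0,0,0],-1],[[-0.221,0.084,0.02],[0,0,0],-1],[[-0.221,0.084,0.01],[0,0,0],-1],[[-0.221,0.084,0],[0,0,0],-1]]'

```text
t: 13.53
tool_pos: [559.3, 87.3, 98.1]
ee_rot: [1.715, 2.632, -0.0]
wrist_force: [0.4, -0.3, 0.3]
gripper_width: 20.8
grasp_force: 59.0
```

send_rows --deltas '[[[0,0,0.04],[0,0,0],-1],[[0.068,-0.15,0.05],[0,0,0],-1],[[0.136,-0.304,0.05],[0,0,0],-1],[[0.136,-0.304,0.05],[0,0,0],-1],[[0.136,-0.304,0.03],[0,0,0],-1],[[0.136,-0.304,0.02],[0,0,0],-1],[[0.136,-0.304,0.01],[0,0,0],-1],[[0.136,-0.304,0],[0,0,0],-1]]'

```text
t: 14.2
tool_pos: [578.8, 43.1, 98.0]
ee_rot: [-1.712, -2.633, 0.0]
wrist_force: [0.3, -1.0, 2.5]
gripper_width: 20.7
grasp_force: 59.1
```

send_rows --deltas '[[[0,0,0.04],[0,0,0],-1],[[-0.068,0.15,0.04],[0,0,0],-1],[[-0.136,0.304,0.04],[0,0,0],-1],[[-0.136,0.304,0.04],[0,0,0],-1],[[-0.136,0.304,0.02],[0,0,0],-1],[[-0.136,0.304,0.01],[0,0,0],-1],[[-0.136,0.304,0],[0,0,0],-1],[[-0.136,0.304,-0.01],[0,0,0],-1]]'

```text
t: 14.87
tool_pos: [559.1, 86.9, 96.7]
ee_rot: [1.716, 2.632, -0.0]
wrist_force: [-0.5, 1.0, 3.3]
gripper_width: 20.8
grasp_force: 59.1
```

send_rows --deltas '[[[0,0,0.04],[0,0,0],-1],[[0.068,-0.15,0.05],[0,0,0],-1],[[0.136,-0.304,0.05],[0,0,0],-1],[[0.136,-0.304,0.05],[0,0,0],-1],[[0.136,-0.304,0.03],[0,0,0],-1],[[0.136,-0.304,0.02],[0,0,0],-1],[[0.136,-0.304,0.01],[0,0,0],-1],[[0.136,-0.304,0],[0,0,0],-1]]'

```text
t: 15.53
tool_pos: [578.9, 42.8, 96.6]
ee_rot: [-1.713, -2.633, 0.0]
wrist_force: [0.4, -1.1, 2.0]
gripper_width: 20.9
grasp_force: 59.1
```

send_rows --deltas '[[[0,0,0.04],[0,0,0],-1],[[0.04,0.11,0.05],[0,0,0],-1],[[0.085,0.22,0.05],[0,0,0],-1],[[0.085,0.22,0.05],[0,0,0],-1],[[0.085,0.22,0.03],[0,0,0],-1],[[0.085,0.22,0.02],[0,0,0],-1],[[0.085,0.22,0.01],[0,0,0],-1],[[0.085,0.22,0],[0,0,0],-1]]'

```text
t: 16.2
tool_pos: [591.6, 74.4, 96.6]
ee_rot: [-1.715, -2.632, 0.001]
wrist_force: [0.4, -0.1, -0.7]
gripper_width: 20.9
grasp_force: 58.9
```

send_rows --deltas '[[[0,0,0.04],[0,0,0],-1],[[-0.15,-0.07,0.05],[0,0,0],-1],[[-0.306,-0.136,0.05],[0,0,0],-1],[[-0.306,-0.136,0.05],[0,0,0],-1],[[-0.306,-0.136,0.03],[0,0,0],-1],[[-0.306,-0.136,0.02],[0,0,0],-1],[[-0.306,-0.136,0.01],[0,0,0],-1],[[-0.306,-0.136,0],[0,0,0],-1]]'

```text
t: 16.87
tool_pos: [546.9, 55.1, 96.6]
ee_rot: [1.714, 2.633, 0.001]
wrist_force: [0.1, -0.3, 0.3]
gripper_width: 20.9
grasp_force: 59.0
```

send_rows --deltas '[[[0,0,-0.006],[0,0,0],-1],[[0,0,-0.012],[0,0,0],-1]]'

```text
t: 17.03
tool_pos: [546.1, 54.7, 94.9]
ee_rot: [-1.714, -2.633, 0.0]
wrist_force: [-1.3, -1.4, 6.4]
gripper_width: 20.8
grasp_force: 59.5
```

send_rows --deltas '[[[0,0,0.04],[0,0,0],-1],[[0.15,0.07,0.05],[0,0,0],-1],[[0.306,0.136,0.05],[0,0,0],-1],[[0.306,0.136,0.05],[0,0,0],-1],[[0.306,0.136,0.03],[0,0,0],-1],[[0.306,0.136,0.02],[0,0,0],-1],[[0.306,0.136,0.01],[0,0,0],-1],[[0.306,0.136,0],[0,0,0],-1]]'

```text
t: 17.7
tool_pos: [591.5, 74.8, 95.0]
ee_rot: [-1.715, -2.632, 0.0]
wrist_force: [0.6, 1.4, 5.1]
gripper_width: 20.8
grasp_force: 59.4
```

send_rows --deltas '[[[0,0,0.05],[0,0,0],-1],[[-0.1,0.04,0.05],[0,0,0],-1],[[-0.221,0.084,0.05],[0,0,0],-1],[[-0.221,0.084,0.05],[0,0,0],-1],[[-0.221,0.084,0.03],[0,0,0],-1],[[-0.221,0.084,0.02],[0,0,0],-1],[[-0.221,0.084,0.01],[0,0,0],-1],[[-0.221,0.084,0],[0,0,0],-1]]'

```text
t: 18.37
tool_pos: [559.3, 87.3, 94.8]
ee_rot: [1.715, 2.632, 0.0]
wrist_force: [-2.0, 2.2, 9.1]
gripper_width: 21.0
grasp_force: 59.9
```

send_rows --deltas '[[[0,0,0.04],[0,0,0],-1],[[0.068,-0.15,0.05],[0,0,0],-1],[[0.136,-0.304,0.05],[0,0,0],-1],[[0.136,-0.304,0.05],[0,0,0],-1],[[0.136,-0.304,0.03],[0,0,0],-1],[[0.136,-0.304,0.02],[0,0,0],-1],[[0.136,-0.304,0.01],[0,0,0],-1],[[0.136,-0.304,0],[0,0,0],-1]]'

```text
t: 19.03
tool_pos: [578.8, 43.0, 94.8]
ee_rot: [-1.712, -2.633, 0.0]
wrist_force: [-0.9, -1.7, 10.1]
gripper_width: 20.7
grasp_force: 60.1
```

The force is climbing past 10 N, so this may be the stop. I'll push in small steps.

send_rows --deltas '[[[0,0,0],[0,0,0],-1],[[0,0,0],[0,0,0],-1]]'

```text
t: 19.2
tool_pos: [578.9, 42.9, 94.9]
ee_rot: [-1.713, -2.633, -0.0]
wrist_force: [0.2, -0.3, -0.3]
gripper_width: 20.6
grasp_force: 59.1
```

send_rows --deltas '[[[0,0,-0.002],[0,0,0],-1],[[0,0,-0.002],[0,0,0],-1]]'

```text
t: 19.37
tool_pos: [579.0, 42.7, 94.8]
ee_rot: [-1.713, -2.633, -0.0]
wrist_force: [-1.2, 1.9, 3.4]
gripper_width: 20.8
grasp_force: 59.3
```

send_rows --deltas '[[[0,0,-0.003],[0,0,0],-1],[[0,0,-0.006],[0,0,0],-1]]'

```text
t: 19.53
tool_pos: [579.2, 42.5, 94.4]
ee_rot: [1.714, 2.633, 0.001]
wrist_force: [-2.9, 1.6, 14.7]
gripper_width: 21.0
grasp_force: 60.7
```

send_rows --deltas '[[[0,0,0],[0,0,0],-1],[[0,0,0],[0,0,0],-1]]'

```text
t: 19.7
tool_pos: [579.2, 42.4, 94.5]
ee_rot: [1.714, 2.633, 0.001]
wrist_force: [-2.7, 1.7, 11.0]
gripper_width: 20.6
grasp_force: 60.5
```

send_rows --deltas '[[[0,0,0.04],[0,0,0],-1],[[-0.068,0.15,0.04],[0,0,0],-1],[[-0.136,0.304,0.04],[0,0,0],-1],[[-0.136,0.304,0.04],[0,0,0],-1],[[-0.136,0.304,0.02],[0,0,0],-1],[[-0.136,0.304,0.012],[0,0,0],-1],[[-0.136,0.304,0.008],[0,0,0],-1],[[-0.136,0.304,0.005],[0,0,0],-1],[[-0.136,0.304,0.005],[0,0,0],-1]]'

```text
t: 20.45
tool_pos: [559.2, 87.1, 94.8]
ee_rot: [1.716, 2.632, 0.001]
wrist_force: [-0.9, 1.4, 6.5]
gripper_width: 21.1
grasp_force: 59.9
```

send_rows --deltas '[[[0,0,-0.003],[0,0,0],-1],[[0,0,-0.003],[0,0,0],-1]]'

```text
t: 20.62
tool_pos: [559.2, 87.1, 94.7]
ee_rot: [1.716, 2.632, 0.001]
wrist_force: [-2.0, 2.4, 9.2]
gripper_width: 20.7
grasp_force: 60.3
```

send_rows --deltas '[[[0,0,-0.002],[0,0,0],-1],[[0,0,-0.002],[0,0,0],-1],[[0,0,-0.002],[0,0,0],-1]]'

```text
t: 20.87
tool_pos: [559.2, 87.1, 94.6]
ee_rot: [1.716, 2.631, 0.001]
wrist_force: [-2.1, 2.8, 12.1]
gripper_width: 21.0
grasp_force: 60.6
```

send_rows --deltas '[[[0,0,0.05],[0,0,0],-1],[[0.1,-0.04,0.05],[0,0,0],-1],[[0.221,-0.084,0.05],[0,0,0],-1],[[0.221,-0.084,0.05],[0,0,0],-1],[[0.221,-0.084,0.02],[0,0,0],-1],[[0.221,-0.084,0.012],[0,0,0],-1],[[0.221,-0.084,0.008],[0,0,0],-1],[[0.221,-0.084,0.004],[0,0,0],-1],[[0.221,-0.084,0.002],[0,0,0],-1],[[0.221,-0.084,0.002],[0,0,0],-1]]'

```text
t: 21.7
tool_pos: [591.8, 74.7, 94.7]
ee_rot: [1.714, 2.632, -0.0]
wrist_force: [-1.2, -1.3, 7.4]
gripper_width: 21.1
grasp_force: 60.0
```

send_rows --deltas '[[[0,0,-0.002],[0,0,0],-1],[[0,0,-0.003],[0,0,0],-1],[[0,0,-0.003],[0,0,0],-1]]'

```text
t: 21.95
tool_pos: [591.8, 74.7, 94.5]
ee_rot: [1.714, 2.632, 0.0]
wrist_force: [-0.4, -3.6, 11.1]
gripper_width: 21.0
grasp_force: 60.3
```

send_rows --deltas '[[[0,0,0.04],[0,0,0],-1],[[-0.15,-0.07,0.05],[0,0,0],-1],[[-0.306,-0.136,0.05],[0,0,0],-1],[[-0.306,-0.136,0.05],[0,0,0],-1],[[-0.306,-0.136,0.02],[0,0,0],-1],[[-0.306,-0.136,0.012],[0,0,0],-1],[[-0.306,-0.136,0.008],[0,0,0],-1],[[-0.306,-0.136,0.005],[0,0,0],-1],[[-0.306,-0.136,0.002],[0,0,0],-1],[[-0.306,-0.136,0.002],[0,0,0],-1]]'

```text
t: 22.78
tool_pos: [546.3, 55.1, 94.5]
ee_rot: [-1.714, -2.633, -0.0]
wrist_force: [-4.3, -1.8, 13.5]
gripper_width: 20.9
grasp_force: 60.9
```

send_rows --deltas '[[[0,0,0],[0,0,0],-1],[[0,0,0],[0,0,0],-1],[[0,0,0],[0,0,0],-1],[[0,0,0],[0,0,0],-1],[[0,0,0],[0,0,0],-1],[[0,0,0],[0,0,0],-1]]'

```text
t: 23.28
tool_pos: [546.3, 55.1, 94.5]
ee_rot: [-1.713, -2.633, -0.0]
wrist_force: [-3.6, -0.9, 13.4]
gripper_width: 21.0
grasp_force: 60.9
```

send_rows --deltas '[[[0,0,0.05],[0,0,0],-1],[[0.11,-0.04,0.05],[0,0,0],-1],[[0.22,-0.084,0.05],[0,0,0],-1],[[0.22,-0.084,0.05],[0,0,0],-1],[[0.22,-0.084,0.02],[0,0,0],-1],[[0.22,-0.084,0.012],[0,0,0],-1],[[0.22,-0.084,0.008],[0,0,0],-1],[[0.22,-0.084,0.004],[0,0,0],-1],[[0.22,-0.084,0],[0,0,0],-1],[[0.22,-0.084,0],[0,0,0],-1],[[0.22,-0.084,0],[0,0,0],-1]]'

```text
t: 24.2
tool_pos: [578.7, 42.2, 94.6]
ee_rot: [1.714, 2.633, 0.0]
wrist_force: [-1.4, -1.8, 9.9]
gripper_width: 21.0
grasp_force: 60.3
```

send_rows --deltas '[[[0,0,0.04],[0,0,0],-1],[[-0.068,0.15,0.04],[0,0,0],-1],[[-0.136,0.304,0.04],[0,0,0],-1],[[-0.136,0.304,0.04],[0,0,0],-1],[[-0.136,0.304,0.02],[0,0,0],-1],[[-0.136,0.304,0.012],[0,0,0],-1],[[-0.136,0.304,0.008],[0,0,0],-1],[[-0.136,0.304,0.004],[0,0,0],-1],[[-0.136,0.304,0],[0,0,0],-1],[[-0.136,0.304,0],[0,0,0],-1],[[-0.136,0.304,0],[0,0,0],-1]]'

```text
t: 25.12
tool_pos: [558.7, 87.2, 94.6]
ee_rot: [-1.715, -2.632, -0.001]
wrist_force: [-3.1, 1.3, 10.5]
gripper_width: 21.0
grasp_force: 60.5
```

The cup is solid at 10–13 N on all four sides, and the four heights agree within 0.1 mm, so it's home. Next I'll carry the block back to its free spot.

send_rows --deltas '[[[0,0,0.2],[0,0,0],-1],[[0,0,0.45],[0,0,0],-1],[[0,0.2,0.5],[0,0,0],-1],[[0,0.4,0.5],[0,0,0],-1],[[0,0.6,0.5],[0,0,0],-1],[[0,0.6,0.5],[0,0,0],-1]]'

```text
t: 25.62
tool_pos: [558.7, 183.8, 169.1]
ee_rot: [-1.706, -2.637, -0.005]
wrist_force: [0.4, 1.3, -0.0]
gripper_width: 21.0
grasp_force: 58.9
```

send_rows --deltas '[[[0,0.2,0],[0,0,0],-1],[[0,0.45,0],[0,0,0],-1],[[0,0.66,0],[0,0,0],-1],[[0,0.66,0],[0,0,0],-1],[[0,0.66,-0.2],[0,0,0],-1],[[0,0.66,-0.4],[0,0,0],-1],[[0,0.66,-0.6],[0,0,0],-1],[[0,0.66,-0.8],[0,0,0],-1],[[0,0.66,-0.85],[0,0,0],-1],[[0,0.66,-0.85],[0,0,0],-1]]'

```text
t: 26.45
tool_pos: [557.8, 275.0, 39.2]
ee_rot: [-1.715, -2.63, 0.007]
wrist_force: [1.1, -0.4, 0.3]
gripper_width: 21.3
grasp_force: 58.9
```

send_rows --deltas '[[[0,0,-0.02],[0,0,0],-1],[[0,0,-0.04],[0,0,0],-1],[[0,0,-0.055],[0,0,0],-1],[[0,0,-0.062],[0,0,0],-1],[[0,0,-0.062],[0,0,0],-1],[[0,0,-0.062],[0,0,0],-1]]'

```text
t: 26.95
tool_pos: [558.8, 276.9, 32.8]
ee_rot: [1.714, 2.632, 0.001]
wrist_force: [0.5, -0.3, 0.4]
gripper_width: 21.1
grasp_force: 58.9
```

send_rows --deltas '[[[0,0,-0.005],[0,0,0],-1],[[0,0,-0.008],[0,0,0],-1],[[0,0,-0.008],[0,0,0],-1]]'

```text
t: 27.2
tool_pos: [558.8, 276.8, 31.4]
ee_rot: [1.714, 2.633, 0.001]
wrist_force: [-1.8, 0.3, 4.5]
gripper_width: 20.8
grasp_force: 59.4
```

send_rows --deltas '[[[0,0,0],[0,0,0],-0.4],[[0,0,0],[0,0,0],-0.3],[[0,0,0],[0,0,0],0],[[0,0,0],[0,0,0],0.5],[[0,0,0],[0,0,0],1],[[0,0,0],[0,0,0],1],[[0,0,0],[0,0,0],1],[[0,0,0],[0,0,0],1],[[0,0,0],[0,0,0],1],[[0,0,0.1],[0,0,0],1],[[0,0,0.3],[0,0,0],1],[[0,0,0.5],[0,0,0],1],[[0,0,0.7],[0,0,0],1],[[0,0,0.9],[0,0,0],1],[[0,0,0.9],[0,0,0],1],[[0,0,0.9],[0,0,0],1]]'

```text
t: 28.53
tool_pos: [559.4, 277.1, 167.8]
ee_rot: [1.713, 2.631, 0.005]
wrist_force: [0.2, -0.6, -0.3]
gripper_width: 85.7
grasp_force: 0.0
```

Run:
```python
from h import *
c=imaging.calibration("wrist"); w=imaging.grab_frame("wrist"); f=imaging.grab_frame("top")
cv2.imwrite("pics/w7.png",w); cv2.imwrite("pics/t7.png",f)
for n,a in(("w",w),("t",f)):
  m=cv2.inRange(cv2.cvtColor(a,cv2.COLOR_BGR2HSV),(5,70,30),(22,255,255)); k,l,st,ce=cv2.connectedComponentsWithStats(m)
  for i in range(1,k):
    if 60<st[i,4]<3000: print(n,st[i],(wray(c,[ce[i]],30) if n=="w" else ray("top",*ce[i],30)))
a0=cv2.imread("pics/top0.png"); d=cv2.absdiff(a0,f).max(2); d[d<40]=0; k,l,st,ce=cv2.connectedComponentsWithStats((d>0).astype(np.uint8)); print([(s.tolist()) for s in st[1:] if s[4]>25])
s=r.state(); print(s["t"],s["tool_pos"],s["gripper_width"],s["wrist_force"])
```

```text
w [242 167  24  29 641] [[557.36072985 278.47245113  30.        ]]
w [482 297  30  56 928] [[1014.89124862  233.18659915   30.        ]]
w [422 372  12  12  78] [[954.13332857  92.3286864   30.        ]]
t [346  85  41  10 234] [ 840.03510195 -283.23827608   30.        ]
t [385  99  16  28 435] [ 775.680728   -344.76355425   30.        ]
t [275 189  25  25 355] [556.24785757 -69.40900242  30.        ]
t [145 198  14  12 110] [557.60662103 273.89220576  30.        ]
[[0, 128, 46, 58, 889], [49, 129, 157, 203, 7657], [34, 200, 44, 51, 339], [200, 369, 50, 15, 633]]
28.6333 [558.10972922 276.57652131 165.3798303 ] 85.34561822995931 [ 0.07021856 -0.35519294  0.42558466]
```

The block stands on the bench at (558,277), clear of the housing, and nothing else has moved. I'll hand it in.

```bash
python3 -c "
from bench import r
print(r.finish_job())"
```

```text
the job is handed in; nothing more can be done
None
```

The cup is home and square, holding solid at about 10–13 N all round, and the block stands back on the bench clear of the housing; I handed the job in at about 29 s, but no verdict came back.

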